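Prise open the fridge caddy and add the last jar

ROBOT

A 6-joint arm with a two-finger parallel gripper is mounted at the origin on the work surface. World frame = base frame: x ahead of the robot, y to its left, z up, the work surface at z = 0. Lengths are in m, angles in rad, forces in N, time in s.
With the tool pointing down it reaches from about 0.35 to 0.85 m from the base axis. Payload 8.1 kg.
Tool frame: the origin (TCP) lies on the centre line of the jaws, within the pads' length; the fingertips stand robot.tips_ahead ahead of it and the grasp point (between the pads) lies 6 mm ahead of it (robot.tips_ahead is the distance from the TCP to the fingertips, in m); z points along the fingers, y is the line along which they close (so a half turn about z gives the same grasp; the last joint's range is limited). The gripper opens to 93 mm and grips with 3 to 60 N. Pads are 15 mm wide; open, the fingers measure 128 mm over their backs; the gripper's body (75 mm by 188 mm) begins 65 mm behind the grasp point.
Start: joints at [-1.322, 0.13, 1.488, -0, 1.523, -0.085], TCP at [0.197, -0.567, 0.22] pointing down, gripper open.
Joint ranges: [-2.96, 2.96], [-0.89, 2.26], [0.02, 2.5], [-1.34, 4.48], [0, 2.73], [-2.66, 2.66]. Speed limits (rad/s): [2.39, 2.39, 2.79, 3.14, 3.14, 3.14].

INTERFACE

Orientations are given as a rotation vector (axis times angle).
In Python, from plant import robot gives the robot as it stands.
- The arm moves only by the tool apply_moves, never from a script. Its arguments are lists of equal length, an entry for each row: "delta_pos": the shift along the tool's x, y, z in cm, a list of three; "twist": the turn about the tool's z in rad. A call has 1 to 8 rows; each row shifts and turns the commanded pose from where the row before left it, along the tool's axes as they then stand; what a row does not reach is not made up. A row lasts 1/8 s, in which the tool goes at most 62.5 mm and 10.7 degrees, less where a joint would pass 70% of its speed; a pose out of reach is approached as far as the arm can. A call with a gripper value outside its range is refused whole. "gripper" is the finger opening in cm, from 0 to 9.3, set as the call begins (left out, the last holds). The fingers move at their own pace and stop on an object; "squeeze" is the grip in N (left out, the last holds). Time passes only in rows, so rows that do not move let the fingers close. It gives the time, the measured TCP pose, the force, the opening and the grip force at its end, in the units of the state.
- robot.read_state(): the state, without advancing time (a new reading comes with each control period).
- robot.read_camera(name): name is "scene" or "side" or "wrist"; returns a dict with "frame" (480x640x3 uint8, red, green, blue), "vertical_fov" (degrees; the focal length in pixels is half the picture's height over the tangent of half this angle, whatever the lens; pixels are square), "cx", "cy" (the principal point, pixels), "R" (3x3) and "t" (3): a world point X has camera coordinates R X + t. Camera axes: x right, y down, z forward; pixel columns grow to the right and rows downward; lengths in m; the calibration is good to about 2 mm. A picture is of the moment at which its call begins. There is no depth.
- robot.close_job(): hands the job in; it is judged then, once.
The state is a dict: "t": time; "q": joint angles; "dq": joint speeds; "joint_torque": joint torques, N m; "tool_pos": TCP position; "orientation": TCP orientation; "force": force on the tool from outside, world axes, zero at the start; "wrist_torque": the same for the moment, N m; "opening": finger opening in m; "gripper_force": force on a finger pad.
Only numpy, scipy, OpenCV 4.12 (cv2) and the standard library are available. Lean on these libraries where they do the work, as an engineer would, in place of code of your own. Each camera call takes 0.05 s, during which the arm holds its last target. There are 200 camera calls.

TASK

The clear lid of the white fridge caddy sticks: gently prise up its front edge with the spatula's blade, not with the fingers (the lid is brittle), and swing the lid right back until it stands open by itself. Then stand the yellow-capped jar upright in the caddy's one empty compartment, leaving the two jars already inside in their compartments, and leave the spatula lying flat on its cork mat. Do not disturb the other things on the counter.

Things in the scene. Friction and masses are not known exactly. Their poses are not given: they have to be found in the camera images.
- caddy: White box fixed to the counter, 120 mm deep (its x), 226 mm wide (its y); side and back walls 88 mm high, front wall 84 mm, walls and floor 5 mm thick. Origin: centre of the underside; +x points to the hinged back, -x to the front, which faces the robot's right (-y) within about 0.4 rad. Two partitions along x at y = -37 and +37 mm, tops 50 mm above the counter, make three compartments.
- ledge (a point): Middle of the outer front edge of the blue prying ledge, on its top face. The ledge is 6 mm thick, 100 mm wide, sticks out 22 mm from the caddy's front face, its top level with the slot's bottom, 84 mm above the counter; free space below. A blade laid on it slides into the slot and can be levered over it. Axes as the caddy's.
- gap (a point): Middle of the slot's bottom at the caddy's front face, 84 mm above the counter, right below the shut lid's front edge. The slot between front wall and shut lid is 5 mm high and 100 mm wide (rubber seals beside it) and open to the inside. Axes as the caddy's.
- lid (a joint): Angle of the clear, blue-edged lid: 0 shut, grows as the front edge rises, 1.57 upright, 1.85 the stop, leaning back. The lid is a flat plate 120 x 226 x 6 mm, flush with the caddy's front face. Its hinge is stiff (0.35 N m of friction): about 4 N at the front edge moves it, and it stays where it is left.
- lid_hinge (a point): Middle of the hinge line on the lid's underside, at the caddy's back (caddy x = +60 mm, 89 mm above the counter). The hinge line runs along the caddy's y.
- lid_edge (a point): Middle of the lid's front edge, on its underside, 120 mm from the hinge line; moves with the lid.
- pad: Flat blue disc, 44 mm across, 1 mm thick, no obstacle, on the floor at the middle of the one empty compartment. Origin: its underside, on the caddy floor, 5 mm above the counter; axes as the caddy's. The compartments, 110 mm deep and 70 mm wide, are centred at caddy y = -74, 0, +74 mm; which is empty differs. Seen through the clear lid.
- spatula: Loose 90 g spatula lying flat on the mat. x runs from handle to blade, z up. Origin: on the underside near the centre of mass, where to grip it across y. Dark wooden handle 16 mm wide, 22 mm high, from x = -75 to +25 mm; rigid steel blade 26 mm wide, 2.5 mm thick, from x = 20 to 105 mm, its underside level with the handle's (z = 0).
- blade_tip (a point): Middle of the blade's front end, on its underside (spatula x = 105 mm). Axes as the spatula's.
- mat: Cork mat fixed on the counter, 240 mm (its x) x 110 mm (its y), 6 mm thick; origin: centre of its underside. To the left or to the right of the caddy.
- jar_yellow: Jar with a yellow cap to be put in the caddy: 46 mm across, 70 mm high, about 150 g. Starts upright on the round trivet (8 mm high). Origin: centre of its underside, z up.
- trivet: Round wooden trivet, 110 mm across, 8 mm high, fixed; on the other side of the caddy from the mat. Origin: centre of its underside.
- jar_red: Red-capped jar, same size, standing in one compartment. Origin: centre of its underside.
- jar_green: Green-capped jar, same size, standing in another compartment. Origin: centre of its underside.
- juice: Orange juice bottle, 72 mm across, 200 mm high, towards the counter's far edge. A bystander.
- milk: Milk carton, 70 x 70 x 200 mm, towards the counter's far edge. A bystander.
- mug: Blue mug, 80 mm across, 90 mm high. A bystander.
- bowl: White bowl, 120 mm across, 60 mm high, with a tomato in it. A bystander.
- tin: Tin, 70 mm across, 90 mm high. A bystander.
Not all that is in view belongs to the job. Leave any purple look-alike of the jar_yellow alone. Of the things that look like the spatula, the larger one is meant.

How it is judged:
By the outcome, as a careful person would: the job done as asked, in the order asked, and still so for the second after the job is handed in, with the robot touching nothing.
It also fails if it takes over 72 s, if anything falls off the work surface, if the arm or the gripper's body presses on something with over 40 N, if the wrist force passes 120 N, or if a joint passes its speed limit or range.

## Working session

There is one attempt and no reset: what is moved stays moved. The work goes in short steps, Python scripts to look and compute and a tool call to move; the robot and the scene stay as the last step left them, time stands still between calls to the robot, and variables do not carry over. Pictures are saved under pics/ and viewed, at most 10 in all, crops included, and the job is handed in when it is done.

Besides the shell and the picture viewer there is one more tool, called after "Call:" as name(argument=value, ...) on one line, values as JSON. apply_moves: Moves the arm, as the interface text tells. Its arguments: {"type":"object","properties":{"delta_pos":{"type":"array"},"twist":{"type":"array"},"gripper":{"type":"number"},"squeeze":{"type":"number"}},"required":["delta_pos","twist"]}

```bash
ls; mkdir -p pics
python3 - <<'E'
from plant import robot
import cv2,numpy as np
print(robot.tips_ahead, robot.read_state())
for n in("scene","side","wrist"):
    c=robot.read_camera(n); cv2.imwrite(f"pics/{n}0.png",c["frame"][:,:,::-1])
    print(n,c["vertical_fov"],c["cx"],c["cy"],np.round(c["R"],3).tolist(),np.round(c["t"],3), -c["R"].T@c["t"])
E
```

```text
pics
0.025 {'t': 0.0, 'q': array([-1.32241256e+00,  1.31104634e-01,  1.48925019e+00, -1.63735493e-05,
        1.52295753e+00, -8.54197506e-02]), 'dq': array([-1.86848189e-04, -4.20534775e-04,  8.00625909e-04,  1.47198604e-04,
        6.97704014e-05, -3.17274496e-04]), 'joint_torque': array([ 2.56606509e-04, -5.59838033e+01, -4.91753769e+01,  7.69857410e-02,
        3.55616072e-02, -1.46170992e-04]), 'tool_pos': array([ 0.19645541, -0.56635972,  0.21923716]), 'orientation': array([-3.09624864e+00, -5.21623098e-01,  2.45334080e-04]), 'force': array([-0.02024206, -0.541099  , -0.02650489]), 'wrist_torque': array([-0.00938045,  0.00699939, -0.01469719]), 'gripper_force': 0.0, 'opening': 0.0928362712081572}
scene 57.462742824882646 332.84587428885635 247.30963732842358 [[-0.09, 0.996, -0.011], [0.705, 0.056, -0.707], [-0.703, -0.071, -0.707]] [ 0.124 -0.287  1.491] [ 1.262031   -0.00141716  0.85388599]
side 53.716035904302665 315.28957065065964 231.27590277233892 [[-0.99, -0.141, -0.012], [-0.099, 0.753, -0.65], [0.101, -0.643, -0.76]] [0.495 0.152 1.205] [0.38360649 0.72936379 1.02030944]
wrist 64.67988595821812 324.30868383561835 242.54015781528653 [[0.329, -0.944, -0.001], [-0.91, -0.317, 0.268], [-0.254, -0.087, -0.963]] [-0.599 -0.031  0.39 ] [ 0.26754954 -0.54129483  0.38366984]
```

View pics/scene0.png

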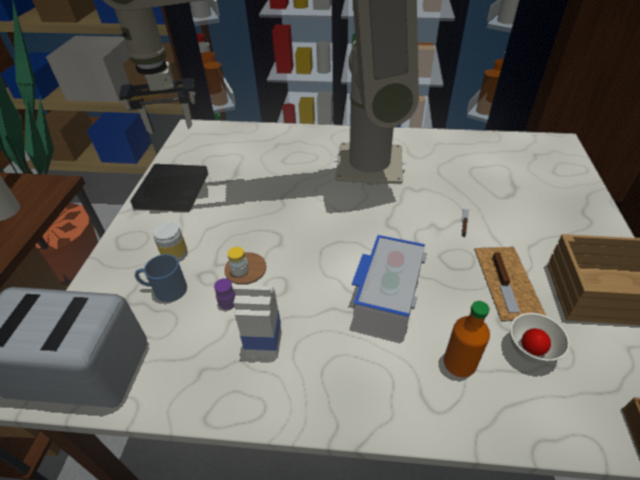

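View pics/side0.png

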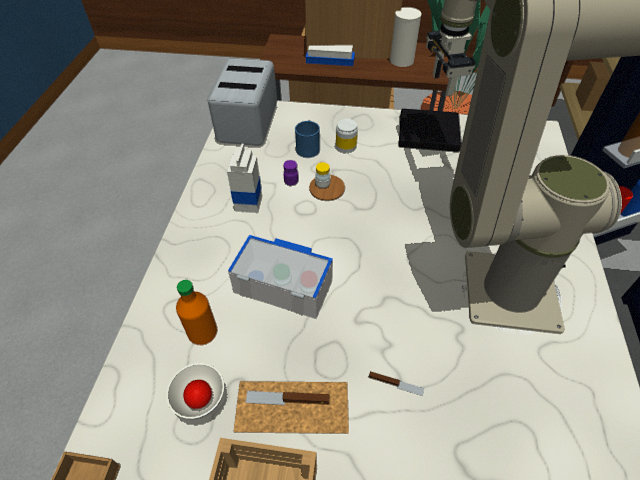

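The scene picture shows the caddy at (390,275) with its blue ledge at (362,270) facing -y. The mat and large spatula are at (507,283) and the bowl at (538,340). The yellow jar is on the trivet at (238,265), the milk at (258,320) and the juice at (468,345).

- **Spatula candidates:** (507,283) on the mat and the small knife-like one at (465,222). The one on the mat is larger and lies on the cork, so it is the one meant.
- **Jar candidates:** the yellow cap at (236,257) on the trivet and the purple one at (225,293). The yellow-capped one is meant.

I'll confirm both in an enlarged crop.

```bash
cat > h.py <<'E'
import numpy as np, cv2
from plant import robot
def cam(n):
    c=robot.read_camera(n); c["f"]=240/np.tan(np.radians(c["vertical_fov"]/2)); return c
def ray(c,u,v):
    d=c["R"].T@np.array([(u-c["cx"])/c["f"],(v-c["cy"])/c["f"],1]); return -c["R"].T@c["t"],d
def onz(c,uv,z):
    o,d=ray(c,*uv); return o+d*(z-o[2])/d[2]
def proj(c,X):
    p=c["R"]@np.asarray(X,float)+c["t"]; return c["f"]*p[:2]/p[2]+[c["cx"],c["cy"]]
def tri(c1,a,c2,b):
    o1,d1=ray(c1,*a);o2,d2=ray(c2,*b)
    s=np.linalg.lstsq(np.c_[d1,-d2],o2-o1,rcond=None)[0]
    p,q=o1+s[0]*d1,o2+s[1]*d2; return (p+q)/2,np.linalg.norm(p-q)
def blobs(c,lo,hi,box,n=3,amin=15):
    u0,v0,u1,v1=box
    hsv=cv2.cvtColor(c["frame"],cv2.COLOR_RGB2HSV)
    m=cv2.inRange(hsv,np.array(lo),np.array(hi)); k=np.zeros_like(m);k[v0:v1,u0:u1]=m[v0:v1,u0:u1]
    cs=cv2.findContours(k,cv2.RETR_EXTERNAL,cv2.CHAIN_APPROX_NONE)[0]
    return sorted([x for x in cs if cv2.contourArea(x)>=amin],key=cv2.contourArea)[::-1][:n]
def cen(x):
    m=cv2.moments(x);return np.array([m["m10"],m["m01"]])/m["m00"]
E
python3 - <<'E'
from h import *
a=cam("scene");b=cam("side")
A=cv2.resize(a["frame"][205:365,200:590],None,fx=2.05,fy=2.05,interpolation=3)[:300]
A=cv2.resize(a["frame"][210:340,210:570],(800,289),interpolation=2)
B=cv2.resize(b["frame"][150:440,220:440],(455,600),interpolation=2)
B1=cv2.resize(b["frame"][150:320,220:360],(247,300),interpolation=2)
B2=cv2.resize(b["frame"][360:440,220:440],(553,201),interpolation=2); B2=cv2.copyMakeBorder(B2,0,99,0,0,0)
cv2.imwrite("pics/crop1.png",np.vstack([A,np.hstack([B1,B2])])[:,:,::-1])
E
```

```text
(no output)
```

View pics/crop1.png

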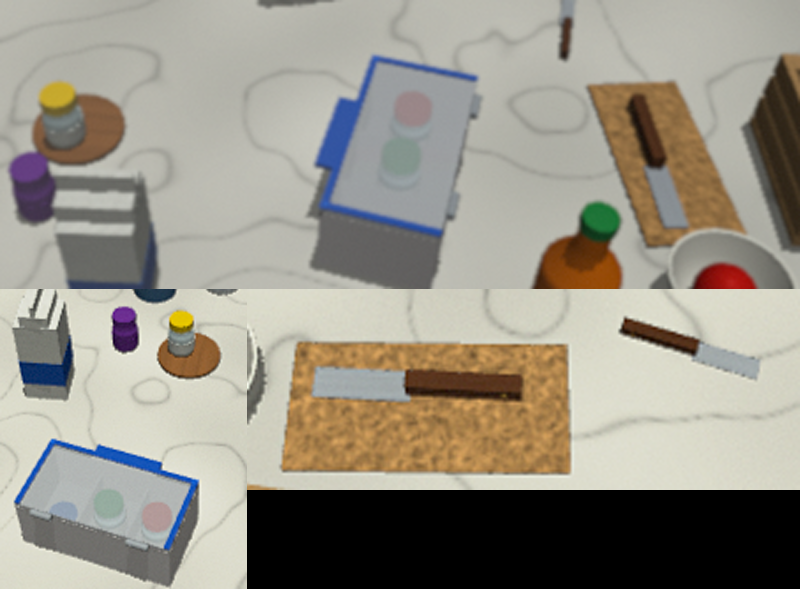

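The crop confirms three things. The large spatula lies on the cork with its blade towards +x, the yellow jar is on the trivet, and the blue pad is in the caddy's far (+x world) compartment. Next I'll measure.

Run:
```python
from h import *
np.set_printoptions(precision=4,suppress=True)
a=cam("scene");b=cam("side")
sc=np.array([[374,56],[479,76],[443,234],[320,205]])/2.222+[210,210]
sd=np.array([[198,481],[166,548],[16,501],[52,440]])/1.764+[220,150]-[0,289/1.764]
# order: near-front, near-back, far-back, far-front
for c,q in((a,sc),(b,sd)):
    P=np.array([onz(c,p,.095) for p in q]); print(P[:,:2], [np.linalg.norm(P[i]-P[i-1]) for i in range(4)], P.mean(0), [np.arctan2(*(P[j]-P[i])[1::-1]) for i,j in((0,1),(3,2))], np.arctan2(*(P[0]+P[1]-P[2]-P[3])[1::-1]))
print("ledge",[onz(a,p,.084) for p in((363,254.5),(352.7,284.3))])
def show(n,lo,hi,boxes,z,amin=15):
    for c,bx in zip((a,b),boxes):
        for x in blobs(c,lo,hi,bx,2,amin):
            r=cv2.minAreaRect(x);print(n,cen(x),cv2.contourArea(x),"onz",onz(c,cen(x),z)[:2],[onz(c,p,z)[:2].round(3).tolist() for p in cv2.boxPoints(r)])
show("yellowcap",(20,120,100),(35,255,255),((210,235,265,290),(300,150,350,200)),.078)
show("handle",(0,80,20),(14,255,120),((485,240,530,320),(265,385,340,410)),.028)
show("blade",(85,10,80),(130,120,230),((490,270,530,320),(240,385,290,410)),.0085)
show("mat",(8,80,90),(22,255,255),((470,240,545,322),(230,375,352,436)),.006,200)
show("trivet",(5,80,60),(16,220,200),((220,245,270,285),(305,170,350,202)),.008,100)
show("milkblue",(105,120,40),(125,255,200),((230,310,285,355),(225,170,270,215)),.03)
show("purple",(125,80,30),(150,255,255),((210,275,240,310),(280,155,305,190)),.06)
```

```text
[[ 0.4558  0.0324]
 [ 0.4789  0.1487]
 [ 0.6975  0.102 ]
 [ 0.6724 -0.0166]] [np.float64(0.2220856806405283), np.float64(0.11851674079109789), np.float64(0.22351171304876657), np.float64(0.12124965428841097)] [0.5761 0.0666 0.095 ] [np.float64(1.3750202651140808), np.float64(1.3627956661884248)] 2.9253219260412693
[[ 0.4531  0.0291]
 [ 0.4815  0.1433]
 [ 0.6953  0.0958]
 [ 0.6716 -0.0171]] [np.float64(0.2232688764542055), np.float64(0.117683414790224), np.float64(0.21899984684157875), np.float64(0.11532944031719952)] [0.5754 0.0627 0.095 ] [np.float64(1.3270600466789715), np.float64(1.363462140753011)] 2.9281906244885443
ledge [array([ 0.5157, -0.0032,  0.084 ]), array([ 0.6125, -0.0227,  0.084 ])]
yellowcap [235.3951 253.4866] 162.0 onz [ 0.5317 -0.3183] [[0.511, -0.343], [0.508, -0.305], [0.555, -0.293], [0.558, -0.33]]
yellowcap [322.1549 168.0318] 120.5 onz [ 0.5236 -0.314 ] [[0.545, -0.338], [0.507, -0.343], [0.5, -0.291], [0.538, -0.286]]
handle [501.0147 268.9506] 216.0 onz [0.4843 0.3462] [[0.432, 0.33], [0.421, 0.353], [0.53, 0.36], [0.54, 0.338]]
handle [305.0393 397.4397] 
[... 595 characters left out ...]
519  -0.2962] [[0.515, -0.373], [0.436, -0.296], [0.523, -0.241], [0.595, -0.316]]
trivet [328.2319 189.1166] 493.0 onz [ 0.5031 -0.2994] [[0.572, -0.335], [0.469, -0.376], [0.446, -0.274], [0.544, -0.236]]
milkblue [246.1678 196.577 ] 305.0 onz [ 0.7361 -0.215 ] [[0.792, -0.227], [0.715, -0.294], [0.671, -0.213], [0.747, -0.151]]
purple [222.5621 285.3733] 162.5 onz [ 0.6206 -0.33  ] [[0.603, -0.353], [0.6, -0.317], [0.639, -0.307], [0.642, -0.342]]
purple [225.5777 297.2589] 103.0 onz [ 0.6551 -0.3134] [[0.648, -0.337], [0.632, -0.303], [0.664, -0.288], [0.679, -0.322]]
purple [290.2694 172.3172] 279.0 onz [ 0.6183 -0.303 ] [[0.647, -0.355], [0.608, -0.36], [0.59, -0.256], [0.628, -0.251]]
```

```bash
cat >> h.py <<'E'
def pose():
    s=robot.read_state(); R=cv2.Rodrigues(s["orientation"])[0]
    return s["tool_pos"],np.arctan2(R[1,0],R[0,0]),s
def plan(*wps,step=.055):
    """wps: (x,y,z,yaw); prints rows in tool axes (cm, rad) with the measured pose as start"""
    p,y,_=pose(); p=p.copy(); print("from",p.round(4),round(y,4))
    for w in wps:
        d=np.array(w[:3])-p; dy=(w[3]-y+np.pi)%(2*np.pi)-np.pi
        n=max(1,int(np.ceil(max(np.linalg.norm(d)/step,abs(dy)/.17))))
        rows=[];tw=[]
        for i in range(n):
            v=d/n; rows.append([round(100*(v[0]*np.cos(y)+v[1]*np.sin(y)),2),round(100*(v[0]*np.sin(y)-v[1]*np.cos(y)),2),round(-100*v[2],2)])
            tw.append(round(-dy/n,3)); y+=dy/n
        print(n,rows,tw); p=np.array(w[:3])
E
python3 -c "
from h import *
plan((.42,-.35,.3,.2),(.5,0,.3,.12),(.505,.352,.18,.083),(.505,.352,.034,.083))"
```

```text
from [ 0.1966 -0.5667  0.22  ] 0.3338
6 [[np.float64(4.7), np.float64(-2.19), np.float64(-1.33)], [np.float64(4.65), np.float64(-2.3), np.float64(-1.33)], [np.float64(4.6), np.float64(-2.4), np.float64(-1.33)], [np.float64(4.54), np.float64(-2.5), np.float64(-1.33)], [np.float64(4.49), np.float64(-2.6), np.float64(-1.33)], [np.float64(4.43), np.float64(-2.7), np.float64(-1.33)]] [np.float64(0.022), np.float64(0.022), np.float64(0.022), np.float64(0.022), np.float64(0.022), np.float64(0.022)]
7 [[np.float64(2.11), np.float64(-4.67), np.float64(-0.0)], [np.float64(2.06), np.float64(-4.7), np.float64(-0.0)], [np.float64(2.01), np.float64(-4.72), np.float64(-0.0)], [np.float64(1.95), np.float64(-4.74), np.float64(-0.0)], [np.float64(1.9), np.float64(-4.76), np.float64(-0.0)], [np.float64(1.84), np.float64(-4.79), np.float64(-0.0)], [np.float64(1.79), np.float64(-4.81), np.float64(-0.0)]] [np.float64(0.011), np.float64(0.011), np.float64(0.011), np.float64(0.011), np.float64(0.011), np.float64(0.011), np.float64(0.011)]
7 [[np.float64(0.67), np.float64(-4.98), np.float64(1.71)], [np.float64(0.65), np.float64(-4.99), np.float64(1.71)], [np.float64(0.62), np.float64(-4.99), np.float64(1.71)], [np.float64(0.59), np.float64(-4.99), np.float64(1.71)], [np.float64(0.57), np.float64(-5.0), np.float64(1.71)], [np.float64(0.54), np.float64(-5.0), np.float64(1.71)], [np.float64(0.51), np.float64(-5.0), np.float64(1.71)]] [np.float64(0.005), np.float64(0.005), np.float64(0.005), np.float64(0.005), np.float64(0.005), np.float64(0.005), np.float64(0.005)]
3 [[np.float64(0.0), np.float64(0.0), np.float64(4.87)], [np.float64(0.0), np.float64(0.0), np.float64(4.87)], [np.float64(0.0), np.float64(0.0), np.float64(4.87)]] [np.float64(-0.0), np.float64(-0.0), np.float64(-0.0)]
```

Call:
apply_moves(delta_pos=[[4.7,-2.2,-1.3],[4.6,-2.3,-1.3],[4.6,-2.4,-1.3],[4.5,-2.5,-1.3],[4.5,-2.6,-1.3],[4.4,-2.7,-1.3],[2.1,-4.7,0],[2.1,-4.7,0]], twist=[0.022,0.022,0.022,0.022,0.022,0.022,0.011,0.011])

```text
t: 1.35
tool_pos: [0.4421, -0.2483, 0.2984]
orientation: [3.129, 0.282, 0.001]
force: [0.4, 0.1, -0.0]
opening: 0.0931
gripper_force: 0.0
```

Call:
apply_moves(delta_pos=[[2,-4.7,0],[1.9,-4.7,0],[1.9,-4.8,0],[1.8,-4.8,0],[1.8,-4.8,0],[0.7,-5,0],[0.6,-5,1.5],[0.6,-5,1.5]], twist=[0.011,0.011,0.011,0.011,0.011,0.006,0.006,0.006])

```text
t: 2.35
tool_pos: [0.4981, 0.1529, 0.2682]
orientation: [-3.137, -0.167, -0.002]
force: [1.3, -0.3, -0.7]
opening: 0.0931
gripper_force: 0.0
```

Call:
apply_moves(delta_pos=[[0.6,-5,1.5],[0.6,-5,1.5],[0,-4,1.5],[0,0,1.5]], twist=[0.006,0.006,0.006,0.006])

```text
t: 2.85
tool_pos: [0.4951, 0.2941, 0.2074]
orientation: [-3.138, -0.135, 0.001]
force: [-0.5, -1.1, 0.6]
opening: 0.093
gripper_force: 0.0
```

Run:
```python
from h import *
np.set_printoptions(precision=4,suppress=True)
p,y,s=pose();print(p,y,s["t"],s["q"])
c=cam("wrist");cv2.imwrite("pics/w1.png",c["frame"][:,:,::-1])
for n,lo,hi,z in(("handle",(0,80,20),(14,255,130),.028),("blade",(85,10,80),(130,120,240),.0085)):
    for x in blobs(c,lo,hi,(0,0,640,480),3,300):
        P=cv2.boxPoints(cv2.minAreaRect(x));print(n,cen(x),cv2.contourArea(x),onz(c,cen(x),z)[:2],[onz(c,q,z)[:2].tolist() for q in P])
```

```text
[0.4951 0.2941 0.2074] 0.08610086324419167 2.85 [0.4467 0.0718 1.5741 0.0006 1.4959 1.9313]
handle [264.6858 234.5159] 1668.0 [0.4773 0.3494] [[0.5229050781955985, 0.3622165218096723], [0.5254127309835993, 0.3443212834392591], [0.4261669626292306, 0.3340339599109713], [0.42338404379125183, 0.35332563023195057]]
blade [621.8695  53.0043] 1917.0 [0.6629 0.0489] [[0.6313620956551877, 0.06041969732545663], [0.7040260082320169, 0.07257638563798952], [0.7038364600513226, 0.039968346404333055], [0.6309631098291899, 0.02575671525279921]]
blade [266.8951 170.1848] 432.0 [0.535  0.3529] [[0.548797512465039, 0.36722678952529403], [0.55154135289307, 0.3454030633158913], [0.5199992897202772, 0.34247055829184564], [0.5171691351392601, 0.36481815638514203]]
blade [527.6657 222.7888] 348.0 [0.5065 0.0957] [[0.49174648976736207, 0.1054001846160513], [0.530882998030785, 0.09713418262679405], [0.5267449236781319, 0.08451339723381515], [0.487336492073874, 0.09245513094292257]]
```

View pics/w1.png

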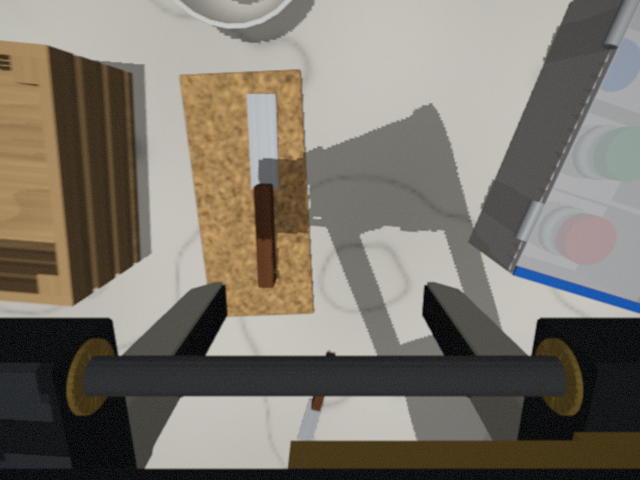

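The wrist view shows the spatula on the mat, handle (265,185)–(265,287) and blade tip at (262,95). There is a crate to the left at about (140,150), and it is clear of the gripper. I'll go down to the handle.

Call:
apply_moves(delta_pos=[[0.6,-2.9,3],[1,-2.8,3],[0,0,4],[0,0,0]], twist=[0,0,0,0], gripper=6)

```text
t: 3.4
tool_pos: [0.505, 0.3473, 0.1045]
orientation: [3.135, 0.129, -0.01]
force: [0.5, -0.1, -0.2]
opening: 0.0609
gripper_force: 0.0
```

```bash
python3 -c "
from h import *
plan((.507,.3515,.034,.09))"
```

```text
from [0.505  0.3473 0.1045] 0.082
2 [[np.float64(0.12), np.float64(-0.2), np.float64(3.52)], [np.float64(0.12), np.float64(-0.2), np.float64(3.52)]] [np.float64(-0.004), np.float64(-0.004)]
```

Call:
apply_moves(delta_pos=[[0.2,-0.4,3.4],[0,0,2.5],[0,0,1],[0,0,0],[0,0,0]], twist=[-0.008,0,0,0,0])

```text
t: 4.03
tool_pos: [0.5101, 0.3544, 0.0413]
orientation: [-3.137, -0.142, -0.004]
force: [-0.0, 0.7, 0.4]
opening: 0.0597
gripper_force: 0.0
```

Call:
apply_moves(delta_pos=[[-0.3,0.25,0.7],[0,0,0]], twist=[0,0])

```text
t: 4.28
tool_pos: [0.5055, 0.3508, 0.0319]
orientation: [3.138, 0.143, -0.001]
force: [0.3, -0.0, -0.8]
opening: 0.0601
gripper_force: 0.0
```

Call:
apply_moves(delta_pos=[[0,0,0],[0,0,0],[0,0,0],[0,0,0],[0,0,0],[0,0,0]], twist=[0,0,0,0,0,0], gripper=1, squeeze=55)

```text
t: 5.03
tool_pos: [0.5061, 0.3512, 0.0322]
orientation: [3.138, 0.143, 0.0]
force: [0.0, 1.4, -0.6]
opening: 0.0107
gripper_force: 0.0
```

Run:
```python
from h import *
c=cam("wrist");b=cam("side")
A=c["frame"]; B=cv2.resize(b["frame"][350:450,220:420],(640,320),interpolation=2)
cv2.imwrite("pics/w2.png",cv2.resize(np.vstack([A,B]),(480,600))[:,:,::-1])
print(robot.read_state())
```

```text
{'t': 5.125, 'q': array([ 5.23448637e-01,  3.33489843e-01,  1.60973192e+00, -4.13529312e-05,
        1.19833194e+00,  2.00346165e+00]), 'dq': array([-1.74282090e-03,  7.26436501e-05, -4.43278362e-04,  7.61504291e-04,
        1.32283974e-03, -6.73738858e-04]), 'joint_torque': array([ 3.26083667e-03, -6.12498379e+01, -4.42214692e+01, -1.79497077e-02,
       -7.67574669e-02,  1.68688666e-05]), 'tool_pos': array([0.50610007, 0.35119454, 0.03226174]), 'orientation': array([3.13833940e+00, 1.42576001e-01, 8.21598137e-05]), 'force': array([-0.47877258,  0.12156673,  0.34717479]), 'wrist_torque': array([ 0.03471654, -0.03192874,  0.01316802]), 'gripper_force': 0.0, 'opening': 0.010111037659276553}
```

View pics/w2.png

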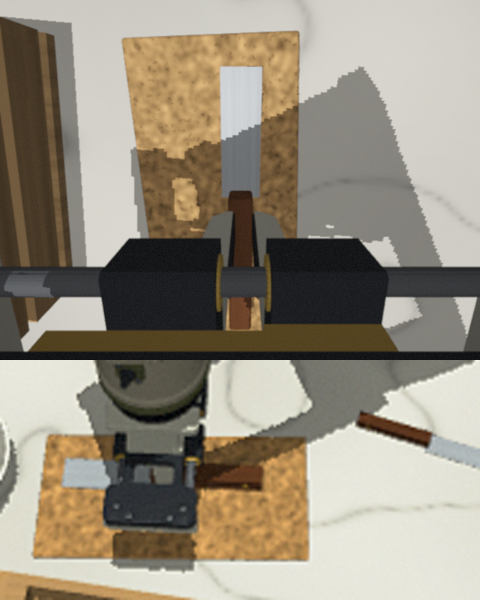

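The picture shows the handle between the fingers, at about (240,240). They stopped at the commanded 1 cm, so I'll close further.

Call:
apply_moves(delta_pos=[[0,0,0],[0,0,0],[0,0,0],[0,0,0]], twist=[0,0,0,0], gripper=0, squeeze=55)

```text
t: 5.62
tool_pos: [0.5061, 0.3512, 0.0323]
orientation: [-3.138, -0.143, -0.0]
force: [0.0, 0.0, 0.2]
opening: 0.0005
gripper_force: 0.0
```

Run:
```python
from h import *
c=cam("wrist");b=cam("scene")
A=cv2.resize(c["frame"][80:420,200:460],(458,600),interpolation=2); B=cv2.resize(b["frame"][220:330,460:530],(342,537),interpolation=2)
B=cv2.copyMakeBorder(B,0,63,0,0,0)
cv2.imwrite("pics/w3.png",np.hstack([A,B])[:,:,::-1])
for n,X in(("tip",(.5061,.3512,.007)),("TCP",(.5061,.3512,.032)),):print(n,proj(c,X),proj(b,X))
for x in blobs(c,(0,80,20),(14,255,130),(150,150,500,330),3,50): print(cen(x),cv2.boundingRect(x))
```

```text
tip [325.66617426 282.74224153] [502.42842804 281.03708391]
TCP [325.87291295 302.39268536] [505.07953883 274.4760754 ]
[320.35877404 269.31229968] (303, 255, 35, 49)
```

View pics/w3.png

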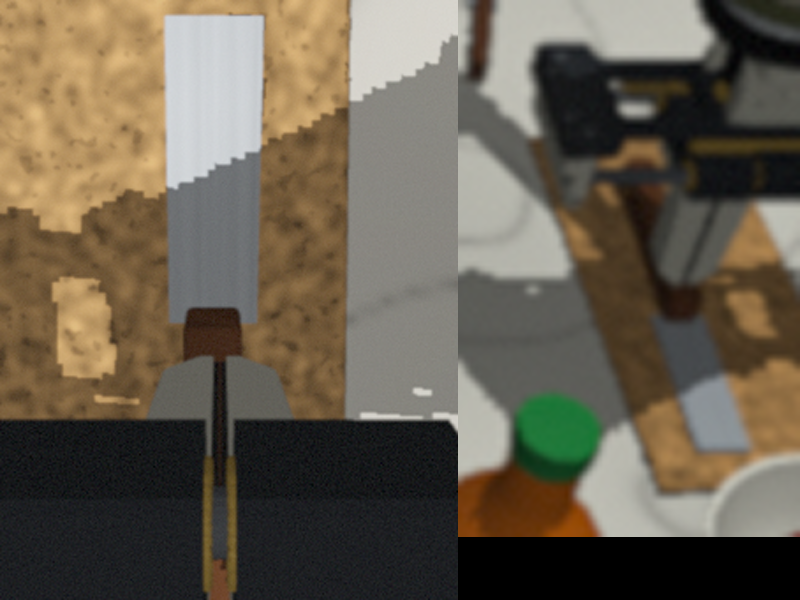

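The crop shows the closed fingers at about (220,355), above the handle and not around it. The real tips are therefore higher than computed. I'll open and feel downwards.

Call:
apply_moves(delta_pos=[[0,0,0],[0,0,0],[0,0,0],[0,0,0.4],[0,0,0]], twist=[0,0,0,0,0], gripper=5)

```text
t: 6.35
tool_pos: [0.5057, 0.351, 0.0276]
orientation: [3.138, 0.143, -0.001]
force: [0.3, 0.5, 0.1]
opening: 0.0456
gripper_force: 0.0
```

Call:
apply_moves(delta_pos=[[0,0,0.4],[0,0,0]], twist=[0,0])

```text
t: 6.6
tool_pos: [0.5057, 0.351, 0.0237]
orientation: [3.138, 0.143, -0.001]
force: [-0.2, 0.5, -0.1]
opening: 0.05
gripper_force: 0.0
```

Call:
apply_moves(delta_pos=[[0,0,0.4],[0,0,0]], twist=[0,0])

```text
t: 6.85
tool_pos: [0.5058, 0.351, 0.0197]
orientation: [3.138, 0.143, -0.001]
force: [0.0, 0.9, 0.4]
opening: 0.0503
gripper_force: 0.0
```

Call:
apply_moves(delta_pos=[[0,0,0.4],[0,0,0]], twist=[0,0])

```text
t: 7.1
tool_pos: [0.5058, 0.351, 0.0158]
orientation: [3.138, 0.143, -0.001]
force: [0.1, 0.2, 1.3]
opening: 0.0497
gripper_force: 0.0
```

Run:
```python
from h import *
c=cam("wrist");b=cam("scene")
A=cv2.resize(c["frame"][80:420,200:460],(458,600),interpolation=2); B=cv2.resize(b["frame"][220:330,460:530],(342,537),interpolation=2)
B=cv2.copyMakeBorder(B,0,63,0,0,0)
cv2.imwrite("pics/w4.png",np.hstack([A,B])[:,:,::-1])
```

```text
(no output)
```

View pics/w4.png

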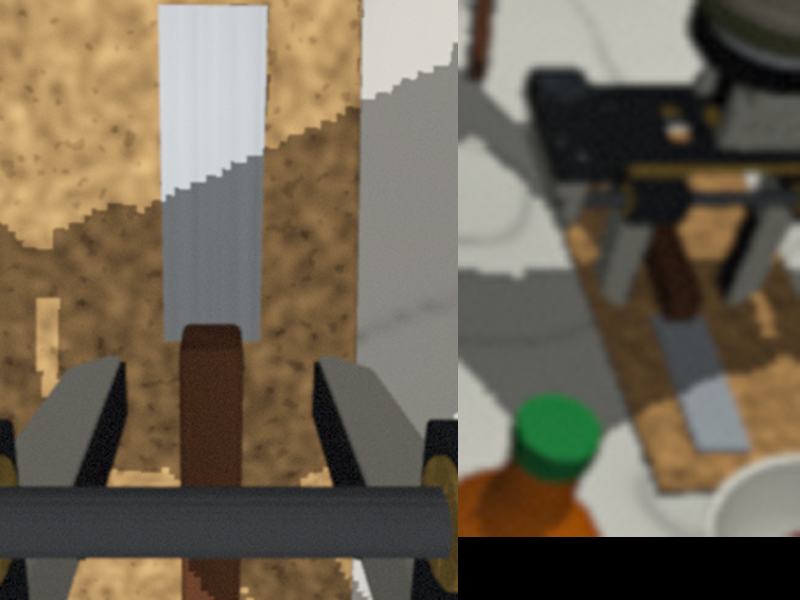

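Run:
```python
from h import *
b=cam("scene");c=cam("wrist")
for z in(-.009,0,.006,.015,.025):print(z,proj(b,(.513,.317,z)),proj(b,(.513,.385,z)))
p,y,s=pose();print(p,s["force"],s["q"], -c["R"].T@c["t"]-p)
```

```text
-0.009 [487.51659676 286.36317564] [514.90874901 288.04655757]
0 [488.36789616 284.07491845] [515.92186924 285.75798004]
0.006 [488.94088513 282.53474806] [516.60380447 284.21752948]
0.015 [489.80867924 280.20215376] [517.63664194 281.8844119 ]
0.025 [490.78478113 277.57843267] [518.79844899 279.2599598 ]
[0.50618728 0.35123613 0.01636856] [-0.04153761 -0.42114525 -1.21098661] [5.23410171e-01 3.54339067e-01 1.61605176e+00 4.54448547e-06
 1.17100151e+00 2.00343426e+00] [0.0747133  0.00771386 0.16425974]
```

The fingers straddle the handle, about 5 mm above the mat by the scene view (491,282). I'll feel down a little more.

Call:
apply_moves(delta_pos=[[0,0,0.3],[0,0,0]], twist=[0,0])

```text
t: 7.55
tool_pos: [0.5058, 0.3511, 0.0129]
orientation: [3.138, 0.143, -0.001]
force: [-0.2, -0.3, 0.2]
opening: 0.0498
gripper_force: 0.0
```

Call:
apply_moves(delta_pos=[[0,0,0.2],[0,0,0]], twist=[0,0])

```text
t: 7.8
tool_pos: [0.5059, 0.3511, 0.011]
orientation: [3.138, 0.143, -0.001]
force: [1.0, -0.5, -0.0]
opening: 0.0501
gripper_force: 0.0
```

Call:
apply_moves(delta_pos=[[0,0,0.1],[0,0,0],[0,0,0],[0,0,0],[0,0,0]], twist=[0,0,0,0,0], gripper=0, squeeze=55)

```text
t: 8.43
tool_pos: [0.5061, 0.3513, 0.0103]
orientation: [-3.138, -0.143, -0.0]
force: [-0.5, 0.3, -0.7]
opening: 0.0159
gripper_force: 55.0
```

The spatula is gripped (15.9 mm, 55 N). Its underside is 4.3 mm below the TCP reading. I'll lift and plan the carry.

Call:
apply_moves(delta_pos=[[0,0,-2],[0,0,-5],[0,0,-5.5],[0,0,-5.5],[0,0,-3]], twist=[0,0,0,0,0])

```text
t: 9.05
tool_pos: [0.5074, 0.3519, 0.2263]
orientation: [-3.135, -0.142, -0.009]
force: [0.6, 0.1, -1.3]
opening: 0.0153
gripper_force: 55.0
```

```bash
sed -i 's/rows=\[\];tw=\[\]/rows=[];tw=[]/; s/round(100/float(round(100/' h.py
python3 - <<'E'
import re;s=open('h.py').read()
s=s.replace("float(round(100","round(100").replace("print(n,rows,tw)","print(n,[[float(round(q,1)) for q in r] for r in rows],float(tw[0]))")
open('h.py','w').write(s)
E
python3 -c "
from h import *
plan((.506,.351,.22,.091),(.47,.05,.22,.9),(.52,-.126,.2,1.357))"
```

```text
from [0.5074 0.3519 0.2263] 0.0908
1 [[-0.1, 0.1, 0.6]] -0.0
6 [[-1.0, 4.9, -0.0], [-1.7, 4.8, -0.0], [-2.3, 4.5, -0.0], [-2.9, 4.1, -0.0], [-3.4, 3.7, -0.0], [-3.9, 3.2, -0.0]] -0.135
4 [[-2.7, 3.7, 0.5], [-3.1, 3.4, 0.5], [-3.4, 3.0, 0.5], [-3.8, 2.6, 0.5]] -0.114
```

Call:
apply_moves(delta_pos=[[-1,4.9,0],[-1.7,4.8,0],[-2.3,4.5,0],[-2.9,4.1,0],[-3.4,3.7,0],[-3.9,3.2,0],[-2.7,3.7,0.5],[-3.1,3.4,0.5]], twist=[-0.135,-0.135,-0.135,-0.135,-0.135,-0.135,-0.114,-0.114])

```text
t: 10.05
tool_pos: [0.4966, -0.0392, 0.2121]
orientation: [2.65, 1.684, 0.003]
force: [1.5, 0.1, 0.1]
opening: 0.0155
gripper_force: 55.0
```

Call:
apply_moves(delta_pos=[[-3.4,3,0.5],[-3.8,2.6,0.5],[0,0,0],[0,0,0]], twist=[-0.114,-0.114,0,0])

```text
t: 10.55
tool_pos: [0.5212, -0.1252, 0.2011]
orientation: [2.448, 1.969, 0.001]
force: [-0.3, 0.4, -0.7]
opening: 0.0155
gripper_force: 55.0
```

Run:
```python
from h import *
np.set_printoptions(precision=4,suppress=True)
p,y,s=pose();print(p,y,s["t"],s["gripper_force"],s["force"])
c=cam("wrist");a=cam("scene");b=cam("side")
B=cv2.resize(b["frame"][120:320,210:400],(320,337),interpolation=2);S=cv2.resize(a["frame"][150:310,290:442],(320,337),interpolation=2)
cv2.imwrite("pics/w5.png",np.vstack([cv2.resize(c["frame"],(640,480))[:260],np.hstack([S,B])])[:,:,::-1])
z=p[2]-.0043; X=p+[.098*np.cos(y),.098*np.sin(y),0];X[2]=z;print("tip pred",X,[proj(q,X) for q in(c,a,b)])
for x in blobs(c,(105,120,60),(130,255,255),(0,0,640,480),5,60):print(cv2.contourArea(x),cv2.approxPolyDP(x,3,True)[:,0].tolist())
```

```text
[ 0.5212 -0.1252  0.2011] 1.3549462015591547 10.55 54.99969720840454 [-0.2634  0.369  -0.676 ]
tip pred [ 0.5422 -0.0295  0.1968] [array([323.185 ,  80.1761]), array([352.595 , 227.0571]), array([298.6377, 209.5864])]
5223.5 [[167, 0], [169, 24], [174, 26], [170, 33], [174, 32], [174, 36], [521, 34], [526, 0], [515, 0], [511, 21], [185, 23], [180, 21], [178, 0]]
5046.0 [[419, 41], [271, 41], [273, 74], [416, 75]]
4108.0 [[639, 231], [608, 222], [530, 240], [538, 309], [569, 334], [562, 258], [637, 239]]
```

View pics/w5.png

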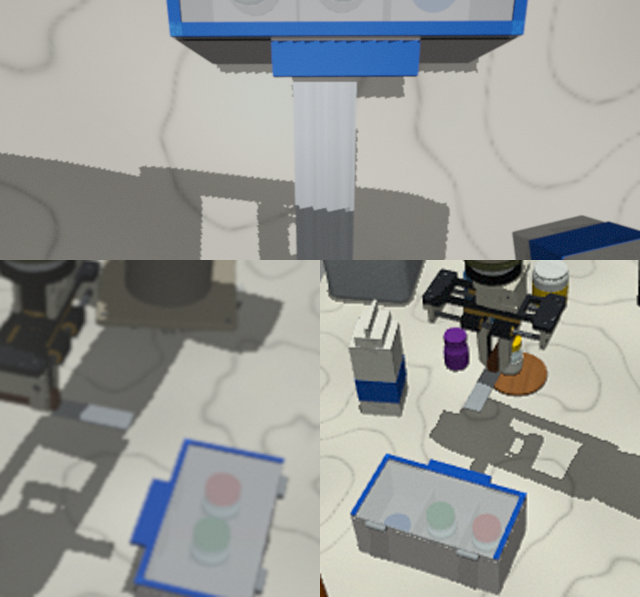

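The wrist view shows the blade with its tip at (325,80), as predicted. The ledge's outer edge runs (273,74)–(416,75). I'll compute the insertion offset in tool axes.

Run:
```python
from h import *
np.set_printoptions(precision=4,suppress=True)
p,y,s=pose();c=cam("wrist");a=cam("scene");b=cam("side")
tx=np.array([np.cos(y),np.sin(y)]);ty=np.array([np.sin(y),-np.cos(y)])
def rel(P):d=P[:2]-p[:2];return np.array([d@tx,d@ty])
L,R=[onz(c,q,.083)for q in((273,74.5),(416,75))]
print("ledge",L,R,np.linalg.norm(L-R),"yaw",np.arctan2(*(R-L)[1::-1])+np.pi/2,"rel",rel((L+R)/2))
L,R=[onz(c,q,.090)for q in((174,36),(521,34.5))]
print("lid front",L,R,np.linalg.norm(L-R),"yaw",np.arctan2(*(R-L)[1::-1])+np.pi/2,"rel",rel((L+R)/2),(L+R)/2)
for n,q,bx in(("w",c,(260,70,380,250)),("s",a,(320,205,360,240)),("d",b,(280,180,320,220))):
    for x in blobs(q,(80,8,90),(130,110,255),bx,2,20):print(n,cv2.contourArea(x),cv2.boxPoints(cv2.minAreaRect(x)).round(1).tolist())
```

```text
ledge [ 0.512  -0.0029  0.083 ] [ 0.6081 -0.0239  0.083 ] 0.09842344395048745 yaw 1.3558227092214905 rel [0.1167 0.0144]
lid front [0.455  0.0321 0.09  ] [ 0.6771 -0.0148  0.09  ] 0.22701877755783015 yaw 1.3629745130320972 rel [0.1395 0.0156] [0.566  0.0087 0.09  ]
w 9590.0 [[293.0, 82.0], [356.0, 82.0], [356.0, 249.0], [293.0, 249.0]]
s 179.0 [[326.6000061035156, 225.6999969482422], [328.5, 217.0], [353.3999938964844, 222.3000030517578], [351.5, 231.0]]
d 147.5 [[295.0, 207.0], [303.20001220703125, 190.60000610351562], [312.0, 195.0], [303.79998779296875, 211.39999389648438]]
```

The scene and side views put the tip at its predicted place within about 1 px, so I'll go down in front of the ledge.

Call:
apply_moves(delta_pos=[[0,1.5,2],[0,0,4],[0,0,3],[0,0,1.2],[0,0,0],[0,0,0]], twist=[0,0,0,0,0,0])

```text
t: 11.6
tool_pos: [0.537, -0.129, 0.1]
orientation: [2.444, 1.97, 0.002]
force: [0.7, -0.3, -0.9]
opening: 0.0156
gripper_force: 55.0
```

Call:
apply_moves(delta_pos=[[1,0,0],[1,0,0],[1,0,0],[0,0,0.4],[0,0,0]], twist=[0,0,0,0,0])

```text
t: 12.22
tool_pos: [0.5419, -0.0992, 0.0936]
orientation: [-2.445, -1.972, 0.001]
force: [-0.6, -0.2, -0.7]
opening: 0.0159
gripper_force: 55.0
```

Run:
```python
from h import *
np.set_printoptions(precision=4,suppress=True)
p,y,s=pose();print(p,y,s["force"],s["wrist_torque"])
print("want", np.array([.566,.0087])-.137*np.array([np.cos(1.358),np.sin(1.358)]))
c=cam("wrist")
for x in blobs(c,(105,120,60),(130,255,255),(0,0,640,480),3,200):print(cv2.contourArea(x),cv2.approxPolyDP(x,3,True)[:,0].tolist())
cv2.imwrite("pics/w6.png",c["frame"][:,:,::-1])
```

```text
[ 0.5419 -0.0992  0.0936] 1.357260738291448 [-0.5771 -0.1974 -0.7251] [-0.0413 -0.048   0.0004]
want [ 0.5371 -0.1252]
14432.5 [[23, 0], [32, 47], [49, 50], [616, 46], [624, 0], [603, 0], [596, 26], [52, 27], [45, 0]]
10665.5 [[205, 57], [210, 110], [291, 111], [293, 80], [355, 80], [357, 111], [438, 109], [442, 56]]
1653.5 [[639, 317], [587, 328], [588, 354], [639, 355]]
```

Call:
apply_moves(delta_pos=[[0,0,0.2],[0,0,0]], twist=[0,0])

```text
t: 12.52
tool_pos: [0.5421, -0.0996, 0.092]
orientation: [-2.446, -1.971, 0.0]
force: [-0.5, -0.9, -1.5]
opening: 0.0155
gripper_force: 55.0
```

Call:
apply_moves(delta_pos=[[0,0,0.2],[0,0,0]], twist=[0,0])

```text
t: 12.78
tool_pos: [0.5421, -0.0994, 0.09]
orientation: [-2.446, -1.971, 0.0]
force: [-0.7, 0.4, -0.4]
opening: 0.0155
gripper_force: 55.0
```

Call:
apply_moves(delta_pos=[[0,0,0.1],[0,0,0]], twist=[0,0])

```text
t: 13.02
tool_pos: [0.5422, -0.0994, 0.0892]
orientation: [-2.446, -1.971, 0.0]
force: [-0.7, -0.1, -1.5]
opening: 0.0153
gripper_force: 55.0
```

Call:
apply_moves(delta_pos=[[0,0,0.1],[0,0,0]], twist=[0,0])

```text
t: 13.28
tool_pos: [0.5423, -0.0994, 0.0882]
orientation: [2.446, 1.971, 0.0]
force: [-0.2, -0.4, -1.6]
opening: 0.0155
gripper_force: 55.0
```

Call:
apply_moves(delta_pos=[[0,0,0.1],[0,0,0]], twist=[0,0])

```text
t: 13.52
tool_pos: [0.5425, -0.0995, 0.0876]
orientation: [2.446, 1.971, 0.0]
force: [-1.4, 0.5, 2.4]
opening: 0.0155
gripper_force: 55.0
```

The blade touches the ledge at TCP 0.0877. I'll raise it 1.3 mm and slide in.

Call:
apply_moves(delta_pos=[[0,0,-0.13],[0.5,0,0],[0.5,0,0],[0.3,0,0],[0,0,0]], twist=[0,0,0,0,0])

```text
t: 14.15
tool_pos: [0.545, -0.0864, 0.0885]
orientation: [-2.445, -1.972, 0.0]
force: [-0.3, -0.9, -0.3]
opening: 0.0158
gripper_force: 55.0
```

Call:
apply_moves(delta_pos=[[0.5,0,0],[0.5,0,0],[0,0,0]], twist=[0,0,0])

```text
t: 14.52
tool_pos: [0.5472, -0.0765, 0.0885]
orientation: [-2.445, -1.972, -0.0]
force: [-0.4, -0.3, -1.2]
opening: 0.0155
gripper_force: 55.0
```

Call:
apply_moves(delta_pos=[[1,0,0],[1,0,0],[1,0,0],[0,0,0]], twist=[0,0,0,0])

```text
t: 15.02
tool_pos: [0.5537, -0.0467, 0.0885]
orientation: [-2.445, -1.973, -0.0]
force: [1.0, 0.6, -0.3]
opening: 0.0157
gripper_force: 55.0
```

Call:
apply_moves(delta_pos=[[0,0,-0.3],[0,0,-0.4],[0,0,-0.5],[0,0,0]], twist=[0,0,0,0])

```text
t: 15.52
tool_pos: [0.5533, -0.0477, 0.1007]
orientation: [-2.446, -1.971, 0.0]
force: [-0.0, 2.6, -5.9]
opening: 0.0156
gripper_force: 55.0
```

The lid is lifting at about 5 N. From here the tip follows an arc about the hinge, 105 mm out.

Call:
apply_moves(delta_pos=[[-0.6,0,-0.7],[-0.6,0,-0.8],[-0.5,0,-0.8],[0,0,-0.8],[0,0,0]], twist=[0,0,0,0,0])

```text
t: 16.15
tool_pos: [0.5505, -0.0649, 0.1329]
orientation: [2.445, 1.97, 0.001]
force: [-1.1, -0.5, -1.1]
opening: 0.0153
gripper_force: 55.0
```

Call:
apply_moves(delta_pos=[[0.4,0,-0.9],[0.5,0,-0.9],[0.7,0,-0.9],[0.8,0,-0.8],[0,0,0]], twist=[0,0,0,0,0])

```text
t: 16.77
tool_pos: [0.5558, -0.0398, 0.1678]
orientation: [2.444, 1.972, 0.003]
force: [-0.7, 0.1, -0.9]
opening: 0.0156
gripper_force: 55.0
```

Run:
```python
from h import *
p,y,s=pose();print(p,y,s["t"],s["force"])
c=cam("wrist");a=cam("scene");b=cam("side")
S=cv2.resize(a["frame"][170:330,310:470],(400,400),interpolation=2);B=cv2.resize(b["frame"][150:310,210:370],(400,400),interpolation=2)
cv2.imwrite("pics/w7.png",np.hstack([S,B])[:,:,::-1])
X=p+[.098*np.cos(y),.098*np.sin(y),-.0043];print((proj(a,X)-[310,170])*2.5,(proj(b,X)-[210,150])*2.5+[400,0])
```

```text
[ 0.55576916 -0.03975412  0.16776293] 1.3579443377307094 16.775 [-0.65872922  0.11047303 -0.93968071]
[200.16706618 201.87608361] [571.60879938 236.52570383]
```

View pics/w7.png

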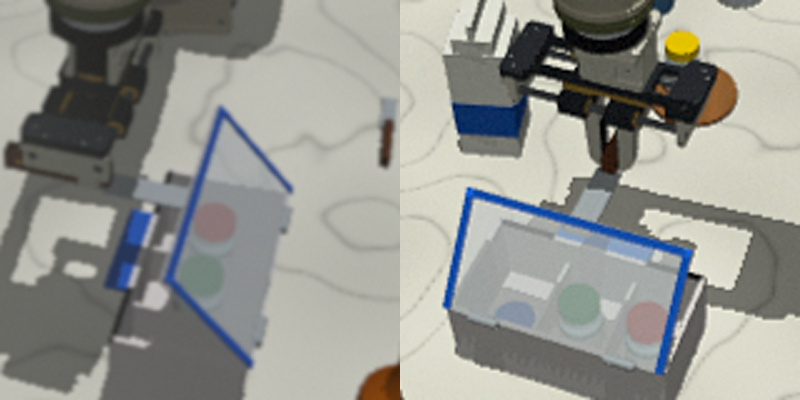

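The lid is at about 45° and stays there, with the blade tip under it at (195,195) in the left crop. I'll continue the arc.

Call:
apply_moves(delta_pos=[[0.8,0,-0.7],[0.9,0,-0.6],[0.9,0,-0.5],[0.9,0,-0.3],[1,0,-0.3],[1,0,-0.2],[0.9,0,-0.1],[0,0,0]], twist=[0,0,0,0,0,0,0,0])

```text
t: 17.92
tool_pos: [0.5691, 0.023, 0.1937]
orientation: [-2.445, -1.973, -0.002]
force: [0.6, 0.3, -0.9]
opening: 0.0158
gripper_force: 55.0
```

Call:
apply_moves(delta_pos=[[0.8,0,0],[0.8,0,0],[0.6,0,0.1],[0.4,0,0],[0,0,0]], twist=[0,0,0,0,0])

```text
t: 18.55
tool_pos: [0.5741, 0.0478, 0.1923]
orientation: [-2.445, -1.972, -0.0]
force: [0.2, -0.6, -0.8]
opening: 0.0155
gripper_force: 55.0
```

```bash
cat >> h.py <<'E'
C=np.array([.5785,.0675]);YC=1.358   # caddy centre, yaw of +x
def cad(X):
    d=np.asarray(X)[:2]-C; return np.array([d@[np.cos(YC),np.sin(YC)],d@[-np.sin(YC),np.cos(YC)],*np.asarray(X)[2:]])
def wor(x,y):return C+[x*np.cos(YC)-y*np.sin(YC),x*np.sin(YC)+y*np.cos(YC)]
def lid(th,c):  # top/bottom blue-edge test: projected edge corners
    return [proj(c,(*wor(.06-.12*np.cos(th),s*.113),.089+.12*np.sin(th))).round(1) for s in(1,-1)]
E
python3 - <<'E'
from h import *
p,y,s=pose();print(p,y,s["t"],s["force"],"tip",cad(p)+[.098,0,-.0018])
a=cam("scene");b=cam("side")
for n,q,bx in(("s",a,(330,120,480,330)),("d",b,(210,120,360,330))):
    for x in blobs(q,(105,120,60),(130,255,255),bx,4,30):print(n,cv2.contourArea(x),cv2.approxPolyDP(x,3,True)[:,0].tolist())
    for th in(1.5,1.6,1.7,1.8):print(th,lid(th,q))
E
```

```text
[0.57412951 0.04778644 0.19234861] 1.3573081552855586 18.55 [ 0.22364673 -0.64599125 -0.76297292] tip [7.78080732e-02 1.08525443e-04 1.90548611e-01]
s 188.0 [[365, 254], [353, 283], [358, 285], [369, 258]]
1.5 [array([429.4, 208.5]), array([411.9, 280.9])]
1.6 [array([434.8, 209.4]), array([418.1, 282.2])]
1.7 [array([440. , 210.7]), array([424.2, 283.9])]
1.8 [array([445.1, 212.4]), array([430.2, 286. ])]
d 156.0 [[281, 245], [306, 253], [311, 249], [285, 241]]
d 150.5 [[214, 252], [227, 274], [217, 255], [304, 279], [313, 301], [309, 280]]
d 40.0 [[243, 203], [256, 205], [246, 199]]
1.5 [array([314.6, 267.1]), array([219.6, 239.3])]
1.6 [array([312.7, 271.3]), array([217.1, 243.2])]
1.7 [array([310.7, 276. ]), array([214.6, 247.4])]
1.8 [array([308.7, 281. ]), array([212.2, 252. ])]
```

Call:
apply_moves(delta_pos=[[0.3,0,0],[0.3,0,0],[0,0,0]], twist=[0,0,0])

```text
t: 19.02
tool_pos: [0.5753, 0.0531, 0.1924]
orientation: [-2.446, -1.971, 0.001]
force: [-0.3, -2.5, -2.0]
opening: 0.0155
gripper_force: 55.0
```

Call:
apply_moves(delta_pos=[[-2,0,0],[-4,0,0],[-5,0,-1],[-5,0,-1],[-3,0,-1],[0,0,0]], twist=[0,0,0,0,0,0])

```text
t: 19.77
tool_pos: [0.5349, -0.1355, 0.2239]
orientation: [2.448, 1.966, 0.002]
force: [0.2, 1.0, -1.5]
opening: 0.0157
gripper_force: 55.0
```

Run:
```python
from h import *
p,y,s=pose();print(p,y,s["t"],s["force"])
a=cam("scene");b=cam("side")
for n,q,bx in(("s",a,(330,120,480,330)),("d",b,(210,120,360,330))):
    for x in blobs(q,(105,110,60),(130,255,255),bx,4,20):print(n,cv2.contourArea(x),cv2.approxPolyDP(x,3,True)[:,0].tolist())
    for th in(1.7,1.8,1.85):print(th,lid(th,q))
plan((.47,.05,.235,.9),(.506,.351,.23,.091),(.506,.351,.02,.091))
```

```text
[ 0.53491404 -0.13551412  0.22389822] 1.3532286549401749 19.775 [ 0.17308334  0.97366404 -1.45733711]
s 215.0 [[368, 255], [361, 258], [354, 284], [360, 285]]
s 22.0 [[395, 120], [394, 125], [399, 125], [400, 120]]
1.7 [array([440. , 210.7]), array([424.2, 283.9])]
1.8 [array([445.1, 212.4]), array([430.2, 286. ])]
1.85 [array([447.6, 213.4]), array([433.1, 287.1])]
d 311.0 [[259, 177], [254, 193], [231, 191], [233, 202], [256, 204]]
d 206.0 [[273, 243], [305, 253], [311, 249], [276, 238]]
d 131.0 [[213, 254], [227, 274], [217, 258], [222, 257], [304, 282], [314, 301], [306, 282]]
1.7 [array([310.7, 276. ]), array([214.6, 247.4])]
1.8 [array([308.7, 281. ]), array([212.2, 252. ])]
1.85 [array([307.7, 283.6]), array([211. , 254.4])]
from [ 0.5349 -0.133   0.2226] 1.3556
4 [[4.1, -2.6, -0.3], [3.8, -3.0, -0.3], [3.4, -3.4, -0.3], [3.0, -3.8, -0.3]] 0.114
6 [[4.3, -2.6, 0.1], [3.9, -3.2, 0.1], [3.4, -3.7, 0.1], [2.9, -4.1, 0.1], [2.3, -4.5, 0.1], [1.7, -4.8, 0.1]] 0.135
4 [[0.0, 0.0, 5.2], [0.0, 0.0, 5.2], [0.0, 0.0, 5.2], [0.0, 0.0, 5.2]] -0.0
```

The lid stands at about 1.85 rad. I'll carry the spatula back high, at z = 0.30, to clear it.

Call:
apply_moves(delta_pos=[[0,0,-4],[4.1,-2.6,-1.5],[3.8,-3,-1.5],[3.4,-3.4,-1],[3,-3.8,0],[4.3,-2.6,0],[3.9,-3.2,0],[3.4,-3.7,0]], twist=[0,0.114,0.114,0.114,0.114,0.135,0.135,0.135])

```text
t: 20.88
tool_pos: [0.4866, 0.2021, 0.3022]
orientation: [-3.046, -0.767, 0.0]
force: [0.9, -0.3, -1.0]
opening: 0.0154
gripper_force: 55.0
```

Call:
apply_moves(delta_pos=[[2.9,-4.1,0],[2.3,-4.5,0],[1.7,-4.8,0],[0,0,2],[0,0,5],[0,0,5],[0,0,5]], twist=[0.135,0.135,0.135,0,0,0,0])

```text
t: 21.75
tool_pos: [0.5036, 0.3497, 0.13]
orientation: [3.138, 0.146, -0.002]
force: [-0.3, 0.5, -0.6]
opening: 0.0155
gripper_force: 55.0
```

```bash
python3 -c "
from h import *
plan((.506,.352,.03,.091))"
```

```text
from [0.5036 0.3497 0.13  ] 0.0929
2 [[0.1, -0.1, 5.0], [0.1, -0.1, 5.0]] 0.001
```

Call:
apply_moves(delta_pos=[[0.2,-0.2,4],[0,0,4],[0,0,2],[0,0,1],[0,0,0.3],[0,0,0]], twist=[0,0,0,0,0,0])

```text
t: 22.5
tool_pos: [0.5076, 0.3527, 0.0209]
orientation: [-3.137, -0.143, -0.003]
force: [-0.2, 0.3, -1.2]
opening: 0.0155
gripper_force: 55.0
```

```bash
python3 -c "
from h import *
print(pose()[0],pose()[2]['force'])"
```

```text
[0.50760936 0.35265965 0.02093147] [-0.1990536   0.30159741 -1.20594343]
```

Call:
apply_moves(delta_pos=[[0,0,0.3],[0,0,0],[0,0,0]], twist=[0,0,0])

```text
t: 22.88
tool_pos: [0.5069, 0.3522, 0.0168]
orientation: [-3.138, -0.143, -0.001]
force: [0.1, 0.2, -0.7]
opening: 0.0156
gripper_force: 55.0
```

Call:
apply_moves(delta_pos=[[0,0,0.2],[0,0,0]], twist=[0,0])

```text
t: 23.12
tool_pos: [0.5065, 0.352, 0.0142]
orientation: [3.138, 0.143, -0.001]
force: [0.8, 0.0, -0.6]
opening: 0.0157
gripper_force: 55.0
```

Call:
apply_moves(delta_pos=[[0,0,0.1],[0,0,0]], twist=[0,0])

```text
t: 23.38
tool_pos: [0.5066, 0.3521, 0.0134]
orientation: [3.138, 0.143, -0.0]
force: [0.2, -0.3, -1.1]
opening: 0.0156
gripper_force: 55.0
```

Call:
apply_moves(delta_pos=[[0,0,0.15],[0,0,0]], twist=[0,0])

```text
t: 23.62
tool_pos: [0.5066, 0.352, 0.0118]
orientation: [3.138, 0.143, -0.0]
force: [0.5, 0.2, -0.1]
opening: 0.0155
gripper_force: 55.0
```

Call:
apply_moves(delta_pos=[[0,0,0.12],[0,0,0]], twist=[0,0])

```text
t: 23.88
tool_pos: [0.5066, 0.3521, 0.0107]
orientation: [3.138, 0.143, -0.0]
force: [-0.1, -0.3, -1.2]
opening: 0.0154
gripper_force: 55.0
```

Releasing the spatula on the mat and backing off. Then I'll measure the jar, milk and juice.

Call:
apply_moves(delta_pos=[[0,0,0],[0,0,0],[0,0,0],[0,0,0],[0,0,0]], twist=[0,0,0,0,0], gripper=5, squeeze=20)

```text
t: 24.5
tool_pos: [0.5067, 0.3521, 0.0109]
orientation: [3.138, 0.143, 0.0]
force: [0.3, -0.0, 0.4]
opening: 0.0497
gripper_force: 0.0
```

Call:
apply_moves(delta_pos=[[0,0,-2],[0,0,-5],[0,0,-6],[0,0,-6],[0,0,-6],[0,0,-4]], twist=[0,0,0,0,0,0], gripper=6.5)

```text
t: 25.25
tool_pos: [0.5072, 0.3525, 0.3068]
orientation: [-3.136, -0.142, -0.008]
force: [0.3, 1.2, -0.2]
opening: 0.0649
gripper_force: 0.0
```

Run:
```python
from h import *
np.set_printoptions(precision=4,suppress=True)
p,y,s=pose();print(p,y,s["t"])
a=cam("scene");b=cam("side");c=cam("wrist")
x=blobs(a,(20,120,100),(35,255,255),(210,235,265,290))[0];x2=blobs(b,(20,120,100),(35,255,255),(300,150,350,200))[0]
print("yellow",tri(a,cen(x),b,cen(x2)))
print("milk",onz(a,(257,291),.2),"base corner",onz(a,(243,349),0),onz(a,(278,350),0))
print("juice cap",[cen(q) for q in blobs(a,(50,100,40),(80,255,255),(440,290,500,330),1)+blobs(b,(50,100,40),(80,255,255),(160,260,220,310),1)])
g=blobs(a,(50,100,40),(80,255,255),(440,290,500,330),1);g2=blobs(b,(50,100,40),(80,255,255),(160,260,220,310),1)
if g and g2:print("juice",tri(a,cen(g[0]),b,cen(g2[0])), cad(tri(a,cen(g[0]),b,cen(g2[0]))[0]))
for n,lo,hi in(("green",(40,35,50),(85,255,255)),("red",(0,60,80),(8,255,255))):
    q=blobs(a,lo,hi,(370,225,430,300),1,20);r=blobs(b,lo,hi,(235,225,335,300),1,20)
    if q and r:T=tri(a,cen(q[0]),b,cen(r[0]));print(n,cen(q[0]),cen(r[0]),T,cad(T[0]))
for n,lo,hi,z in(("handle",(0,80,20),(14,255,130),.028),("blade",(85,10,80),(130,120,240),.0085)):
    for q in blobs(c,lo,hi,(180,0,400,480),2,300):print(n,cen(q),[onz(c,v,z)[:2].round(3).tolist() for v in cv2.boxPoints(cv2.minAreaRect(q))])
print("place",wor(-.02,-.066),"pad",wor(0,-.074))
```

```text
[0.5072 0.3525 0.3068] 0.09081057699816847 25.25Traceback (most recent call last):
  File "<stdin>", line 5, in <module>
IndexError: list index out of range
```

```bash
python3 -c "
from h import *
plan((.46,.0,.31,1.0),(.45,-.24,.28,1.958))"
```

```text
from [0.508  0.3529 0.3063] 0.0909
7 [[-1.1, 5.0, -0.0], [-1.8, 4.8, -0.0], [-2.4, 4.5, -0.0], [-2.9, 4.2, -0.0], [-3.4, 3.7, -0.0], [-3.9, 3.3, -0.0], [-4.3, 2.7, -0.0]] -0.13
6 [[-3.5, 2.0, 0.5], [-3.7, 1.4, 0.5], [-3.9, 0.8, 0.5], [-4.0, 0.2, 0.5], [-4.0, -0.4, 0.5], [-3.9, -1.1, 0.5]] -0.16
```

Call:
apply_moves(delta_pos=[[-1.1,5,0],[-1.8,4.8,0],[-2.4,4.5,0],[-2.9,4.2,0],[-3.4,3.7,0],[-3.9,3.3,0],[-4.3,2.7,0],[-3.5,2,0.5]], twist=[-0.13,-0.13,-0.13,-0.13,-0.13,-0.13,-0.13,-0.16])

```text
t: 26.4
tool_pos: [0.4566, -0.0433, 0.2954]
orientation: [-2.623, -1.728, 0.001]
force: [0.5, 0.1, -0.7]
opening: 0.0652
gripper_force: 0.0
```

Call:
apply_moves(delta_pos=[[-3.7,1.4,0.5],[-3.9,0.8,0.5],[-4,0.2,0.5],[-4,-0.4,0.5],[-3.9,-1.1,0.5],[0,0,0]], twist=[-0.16,-0.16,-0.16,-0.16,-0.16,0])

```text
t: 27.15
tool_pos: [0.4478, -0.2432, 0.269]
orientation: [-1.749, -2.606, 0.001]
force: [0.0, 0.2, -1.2]
opening: 0.0649
gripper_force: 0.0
```

```bash
cat > m.py <<'E'
from h import *
np.set_printoptions(precision=4,suppress=True)
p,y,s=pose();print(p,y,s["t"],s["q"][[0,5]])
a=cam("scene");b=cam("side");c=cam("wrist")
def both(n,lo,hi,A,B,am=15):
    q=blobs(a,lo,hi,A,1,am);r=blobs(b,lo,hi,B,1,am)
    if q and r:T=tri(a,cen(q[0]),b,cen(r[0]));print(n,T[0],T[1],"cad",cad(T[0]))
    else:print(n,"seen",len(q),len(r))
both("yellow",(20,120,100),(35,255,255),(210,235,265,290),(300,150,350,200))
both("juice",(50,100,40),(80,255,255),(440,290,500,330),(160,260,220,310))
both("green",(40,35,50),(85,255,255),(370,225,430,300),(235,225,335,300))
both("red",(0,60,80),(8,255,255),(370,225,430,300),(235,225,335,300))
both("handle",(0,80,20),(14,255,120),(485,240,530,320),(265,385,340,410))
both("blade",(85,10,80),(130,120,230),(490,270,530,320),(240,385,290,410))
print("milk",onz(a,(257,291),.2),"base",onz(a,(243,349),0),onz(a,(278,350),0))
for q in blobs(c,(20,120,100),(35,255,255),(0,0,640,480),3,100):
    (u,v),r=cv2.minEnclosingCircle(q);print("wrist yellow",cen(q),(u,v),r,onz(c,(u,v),.078))
print("place",wor(-.02,-.066),"pad",wor(0,-.074))
for n,q,bx in(("s",a,(330,180,480,330)),("d",b,(205,220,360,330))):
    for x in blobs(q,(105,110,60),(130,255,255),bx,4,20):print(n,cv2.contourArea(x),cv2.approxPolyDP(x,3,True)[:,0].tolist())
E
python3 m.py
```

```text
[ 0.4478 -0.2432  0.269 ] 1.95923432761386 27.15 [-0.5978 -0.9863]
yellow [ 0.5248 -0.3225  0.0698] 0.0013985558624050097 cad [-0.3926 -0.0299  0.0698]
juice [0.7446 0.2185 0.1924] 0.001663242911708995 cad [ 0.1826 -0.1304  0.1924]
green [0.5774 0.0614 0.0716] 0.0071166035170315495 cad [-0.0062 -0.0002  0.0716]
red [0.5051 0.0749 0.0703] 0.005933612308977704 cad [-0.0083  0.0734  0.0703]
handle [0.4739 0.348  0.0176] 0.0036153213462201653 cad [0.2521 0.1615 0.0176]
blade [0.5626 0.3558 0.0075] 0.001455604401220338 cad [0.2784 0.0764 0.0075]
milk [ 0.7421 -0.202   0.2   ] base [ 0.7506 -0.2591  0.    ] [ 0.7465 -0.1803  0.    ]
wrist yellow [365.0271 314.341 ] (364.5, 313.5) 19.65970230102539 [ 0.5253 -0.3174  0.078 ]
place [0.6388 0.034 ] pad [0.6508 0.0519]
s 215.0 [[368, 255], [361, 258], [354, 284], [360, 285]]
d 203.0 [[273, 243], [306, 253], [311, 249], [276, 238]]
d 126.5 [[213, 254], [227, 274], [218, 256], [304, 282], [314, 301], [306, 282]]
```

```bash
sed -i 's/^C=np.array(\[.*\]);/C=np.array([.5775,.0663]);/' h.py; python3 -c "
from h import *
plan((.525,-.32,.2,1.958))"
```

```text
from [ 0.4489 -0.2408  0.2704] 1.9589
3 [[-3.4, 1.4, 2.4], [-3.4, 1.4, 2.4], [-3.4, 1.4, 2.4]] 0.0
```

Call:
apply_moves(delta_pos=[[-3.4,1.4,2.4],[-3.4,1.4,2.4],[-3.4,1.4,2.4],[0,0,0],[0,0,0]], twist=[0,0,0,0,0])

```text
t: 27.92
tool_pos: [0.527, -0.3187, 0.1994]
orientation: [-1.748, -2.61, -0.0]
force: [0.9, -0.7, 0.2]
opening: 0.0651
gripper_force: 0.0
```

Run:
```python
from h import *
np.set_printoptions(precision=4,suppress=True)
p,y,s=pose();c=cam("wrist");print(p,y)
for q in blobs(c,(20,100,80),(35,255,255),(0,0,640,480),3,100):
    (u,v),r=cv2.minEnclosingCircle(q);E=cv2.fitEllipse(q);X=onz(c,E[0],.077);print(cv2.contourArea(q),cv2.boundingRect(q),(u,v),r,E,X)
    plan((X[0],X[1],.064,1.958))
cv2.imwrite("pics/w8.png",c["frame"][:,:,::-1])
```

```text
[ 0.527  -0.3187  0.1994] 1.9612130411759596
2146.5 (296, 209, 54, 53) (322.23095703125, 235.1954345703125) 27.023128509521484 ((322.24566650390625, 235.19158935546875), (52.06278610229492, 52.59556198120117), 34.53944778442383) [ 0.5261 -0.318   0.077 ]
from [ 0.5272 -0.319   0.2004] 1.9614
3 [[0.0, -0.0, 4.6], [0.0, -0.0, 4.6], [0.0, -0.0, 4.6]] 0.001
268.0 (142, 348, 15, 66) (152.5, 380.5) 32.688018798828125 ((152.56980895996094, 381.79638671875), (19.048643112182617, 59.79918670654297), 3.5540497303009033) [ 0.4393 -0.4971  0.077 ]
from [ 0.5272 -0.319   0.2004] 1.9614
5 [[-2.6, -3.0, 2.7], [-2.6, -3.0, 2.7], [-2.6, -3.0, 2.7], [-2.6, -3.0, 2.7], [-2.6, -3.0, 2.7]] 0.001
193.5 (497, 356, 11, 58) (498.5, 384.5175476074219) 28.522022247314453 ((498.962158203125, 385.6632385253906), (13.892208099365234, 50.312660217285156), 178.53179931640625) [ 0.7212 -0.3847  0.077 ]
from [ 0.5272 -0.319   0.2004] 1.9614
5 [[-2.7, 3.1, 2.7], [-2.7, 3.1, 2.7], [-2.7, 3.1, 2.7], [-2.7, 3.1, 2.7], [-2.7, 3.1, 2.7]] 0.001
```

Call:
apply_moves(delta_pos=[[0,0,4],[0,0,4],[0,0,3.5],[0,0,2],[0,0,0],[0,0,0]], twist=[0,0,0,0,0,0])

```text
t: 28.72
tool_pos: [0.528, -0.3206, 0.0662]
orientation: [1.747, 2.607, -0.0]
force: [-0.0, -0.3, -0.3]
opening: 0.0647
gripper_force: 0.0
```

Call:
apply_moves(delta_pos=[[0,0,0],[0,0,0],[0,0,0],[0,0,0],[0,0,0]], twist=[0,0,0,0,0], gripper=2, squeeze=20)

```text
t: 29.35
tool_pos: [0.5271, -0.3202, 0.0644]
orientation: [1.749, 2.609, -0.0]
force: [-0.4, -0.5, 4.3]
opening: 0.0413
gripper_force: 20.0
```

The jar is gripped by its cap (41 mm). Lifting, then planning.

Call:
apply_moves(delta_pos=[[0,0,-1],[0,0,-3],[0,0,-4],[0,0,-4],[0,0,-2],[0,0,0]], twist=[0,0,0,0,0,0], squeeze=25)

```text
t: 30.1
tool_pos: [0.5276, -0.3204, 0.2053]
orientation: [1.747, 2.607, -0.0]
force: [0.2, 0.7, -2.4]
opening: 0.0411
gripper_force: 25.0
```

```bash
python3 -c "
from h import *
X=wor(-.018,-.068);print(X);plan((*X,.205,1.958))"
```

```text
[0.64016471 0.03434481]
from [ 0.5276 -0.3204  0.2053] 1.9608
7 [[4.1, 3.4, 0.0], [4.1, 3.4, 0.0], [4.1, 3.4, 0.0], [4.1, 3.4, 0.0], [4.1, 3.4, 0.0], [4.1, 3.4, 0.0], [4.1, 3.4, 0.0]] 0.0
```

Call:
apply_moves(delta_pos=[[2,1.7,0],[4.1,3.4,0],[4.1,3.4,0],[4.1,3.4,0],[4.1,3.4,0],[4.1,3.4,0],[4.1,3.4,0],[2.1,1.7,0]], twist=[0,0,0,0,0,0,0,0])

```text
t: 31.1
tool_pos: [0.6368, 0.039, 0.2005]
orientation: [-1.744, -2.609, 0.003]
force: [-0.1, -0.1, -1.1]
opening: 0.0411
gripper_force: 25.0
```

Call:
apply_moves(delta_pos=[[0,0,0],[0,0,0],[0,0,0]], twist=[0,0,0])

```text
t: 31.48
tool_pos: [0.6374, 0.0347, 0.203]
orientation: [-1.75, -2.608, 0.001]
force: [-0.4, -0.3, -2.2]
opening: 0.0412
gripper_force: 25.0
```

Run:
```python
from h import *
np.set_printoptions(precision=4,suppress=True)
X=wor(-.018,-.068);plan((*X,.205,1.958))
p,y,s=pose();print(s["q"],cad(p))
c=cam("wrist");a=cam("scene");b=cam("side")
for q in blobs(c,(20,100,80),(35,255,255),(0,0,640,480),2,100):print(cen(q),cv2.boundingRect(q))
S=cv2.resize(a["frame"][170:330,330:490],(400,300),interpolation=2);B=cv2.resize(b["frame"][150:310,200:360],(400,300),interpolation=2)
W=cv2.resize(c["frame"],(400,300));cv2.imwrite("pics/w9.png",np.vstack([np.hstack([S,B]),np.hstack([W,W*0])])[:,:,::-1])
for n,xy in(("pad",(0,-.074)),("fl",(-.055,-.108)),("fr",(-.055,-.0395)),("bl",(.055,-.108)),("br",(.055,-.0395))):
    for z in(.005,.088):print(n,z,proj(c,(*wor(*xy),z))*[.625,.625]+[0,300],(proj(b,(*wor(*xy),z))-[200,150])*[2.5,1.875]+[400,0])
```

```text
from [0.6374 0.0347 0.203 ] 1.9594
1 [[-0.1, 0.2, -0.2]] 0.001
[-0.0257  0.2421  1.3939 -0.0003  1.5068 -0.4143] [-0.0182 -0.0652  0.203 ]
[351.4743 452.0913] (137, 433, 427, 35)
[324.2391 305.6577] (277, 258, 95, 96)
pad 0.005 [213.596 429.258] [539.2577 240.7961]
pad 0.088 [216.5042 441.4105] [530.1912 204.5974]
fl 0.005 [211.1407 468.6702] [532.1902 204.4641]
fl 0.088 [213.2371 490.5028] [523.0654 167.6106]
fr 0.005 [175.5863 445.3867] [590.6334 217.4962]
fr 0.088 [168.071  461.6427] [584.4655 180.8346]
bl 0.005 [252.8268 412.3121] [486.1735 265.1754]
bl 0.088 [267.0344 419.9236] [473.9852 229.5157]
br 0.005 [216.0182 385.7394] [547.2671 279.7545]
br 0.088 [219.8339 385.7476] [538.3148 244.4013]
```

View pics/w9.png

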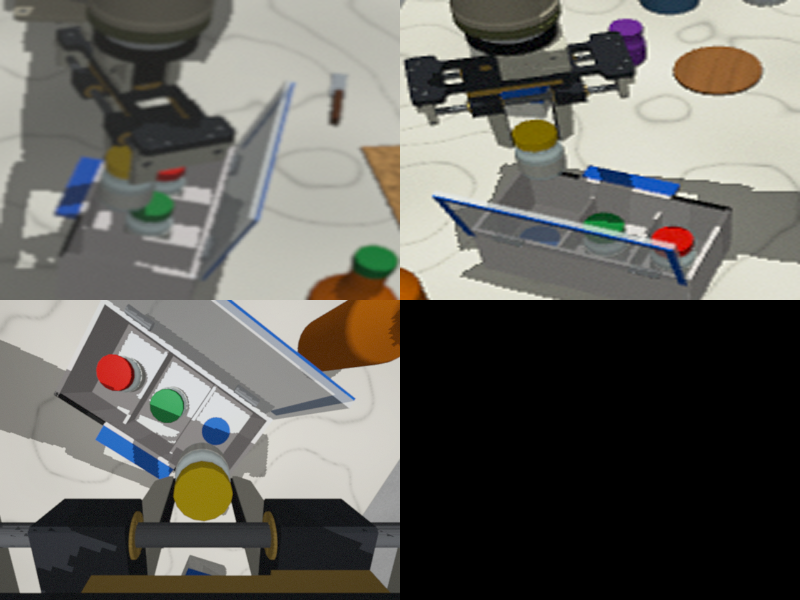

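The pictures show the lid standing open, the red and green jars in place and the pad at (216,431) in the lower view. The held jar is upright in front of the pad. A 2 mm correction, then down with force checks.

Call:
apply_moves(delta_pos=[[-0.1,0.25,1],[0,0,2],[0,0,2],[0,0,1],[0,0,0],[0,0,0]], twist=[0,0,0,0,0,0])

```text
t: 32.38
tool_pos: [0.641, 0.036, 0.1445]
orientation: [1.748, 2.609, 0.001]
force: [-0.0, 0.2, -1.6]
opening: 0.0411
gripper_force: 25.0
```

Call:
apply_moves(delta_pos=[[0,0,1],[0,0,1],[0,0,1],[0,0,0.5],[0,0,0]], twist=[0,0,0,0,0])

```text
t: 33.0
tool_pos: [0.6401, 0.036, 0.108]
orientation: [-1.748, -2.609, 0.001]
force: [0.6, 0.1, -1.7]
opening: 0.0413
gripper_force: 25.0
```

Run:
```python
from h import *
np.set_printoptions(precision=4,suppress=True)
p,y,s=pose();print(cad(p),y,s["force"])
```

```text
[-0.0164 -0.0675  0.108 ] 1.9607588525941997 [ 0.552   0.1065 -1.7143]
```

Call:
apply_moves(delta_pos=[[0,0,0.7],[0,0,0.7],[0,0,0.5],[0,0,0]], twist=[0,0,0,0])

```text
t: 33.5
tool_pos: [0.64, 0.036, 0.089]
orientation: [-1.748, -2.609, 0.001]
force: [-0.3, 0.1, -1.8]
opening: 0.0408
gripper_force: 25.0
```

Call:
apply_moves(delta_pos=[[0,0,0.7],[0,0,0.7],[0,0,0.5],[0,0,0]], twist=[0,0,0,0])

```text
t: 34.0
tool_pos: [0.64, 0.036, 0.07]
orientation: [-1.748, -2.609, 0.001]
force: [-1.1, 0.3, -3.0]
opening: 0.0407
gripper_force: 25.0
```

Call:
apply_moves(delta_pos=[[0,0,0.3],[0,0,0.2],[0,0,0],[0,0,0]], twist=[0,0,0,0])

```text
t: 34.5
tool_pos: [0.6406, 0.036, 0.0659]
orientation: [1.749, 2.61, 0.0]
force: [0.4, -0.1, -2.0]
opening: 0.0409
gripper_force: 25.0
```

Call:
apply_moves(delta_pos=[[0,0,0.25],[0,0,0],[0,0,0]], twist=[0,0,0])

```text
t: 34.88
tool_pos: [0.6405, 0.036, 0.0633]
orientation: [-1.749, -2.61, 0.0]
force: [-1.1, -0.3, -2.4]
opening: 0.0411
gripper_force: 25.0
```

Call:
apply_moves(delta_pos=[[0,0,0.15],[0,0,0],[0,0,0]], twist=[0,0,0])

```text
t: 35.25
tool_pos: [0.6405, 0.036, 0.0618]
orientation: [-1.749, -2.61, 0.0]
force: [-0.8, -1.6, -1.2]
opening: 0.0415
gripper_force: 25.0
```

Call:
apply_moves(delta_pos=[[0,0,0.05],[0,0,0],[0,0,0],[0,0,0]], twist=[0,0,0,0], gripper=4.6)

```text
t: 35.75
tool_pos: [0.6407, 0.036, 0.0615]
orientation: [1.749, 2.61, 0.0]
force: [0.5, -0.3, -0.4]
opening: 0.046
gripper_force: 0.0
```

Call:
apply_moves(delta_pos=[[0,0,-0.4],[0,0,-0.8],[0,0,-1.5],[0,0,-3],[0,0,-4],[0,0,-4],[0,0,-4]], twist=[0,0,0,0,0,0,0])

```text
t: 36.62
tool_pos: [0.6406, 0.036, 0.2412]
orientation: [1.748, 2.609, 0.001]
force: [-0.8, -0.5, 0.5]
opening: 0.0461
gripper_force: 0.0
```

Call:
apply_moves(delta_pos=[[-2,0,-4],[-4,0,-2],[-4,0,0],[-4,0,0],[-4,0,0],[-3,0,0],[0,0,0],[0,0,0]], twist=[0,0,0,0,0,0,0,0])

```text
t: 37.62
tool_pos: [0.7203, -0.1577, 0.2991]
orientation: [1.748, 2.61, 0.001]
force: [-0.8, -0.7, -0.1]
opening: 0.0457
gripper_force: 0.0
```

```bash
sed -i 's/^both("yellow".*/both("yellow",(20,120,80),(35,255,255),(360,220,440,330),(205,210,300,300))/' m.py; python3 m.py
```

```text
[ 0.7203 -0.1577  0.2991] 1.960916049979118 37.625 [-0.2852 -0.6752]
yellow [0.6388 0.0345 0.0698] 0.004028133947563735 cad [-0.0181 -0.0666  0.0698]
juice [0.7446 0.2184 0.1925] 0.0017402258646092633 cad [ 0.184  -0.1312  0.1925]
green [0.5773 0.0615 0.0717] 0.007163068019963663 cad [-0.0048 -0.0009  0.0717]
red [0.5048 0.0748 0.0702] 0.005996619619581748 cad [-0.007   0.0729  0.0702]
handle [0.4742 0.3481 0.018 ] 0.002698113290127444 cad [0.2536 0.1605 0.018 ]
blade [0.5626 0.3558 0.0078] 0.0012586734197863332 cad [0.2798 0.0757 0.0078]
milk [ 0.7421 -0.202   0.2   ] base [ 0.7506 -0.2591  0.    ] [ 0.7465 -0.1803  0.    ]
wrist yellow [322.8167   2.4333] (322.5, 0.0) 14.500100135803223 [0.6459 0.0213 0.078 ]
place [0.6378 0.0328] pad [0.6498 0.0507]
s 215.0 [[368, 255], [361, 258], [354, 284], [360, 285]]
d 202.0 [[273, 243], [305, 253], [311, 249], [276, 238]]
d 129.5 [[213, 254], [227, 274], [218, 256], [304, 282], [314, 301], [306, 282]]
```

```bash
python3 -c "
from plant import robot
print(robot.close_job())"
```

```text
the job is handed in; nothing more can be done
None
```

I handed the job in at about 38 s: the lid stands open at about 1.85 rad, the yellow jar is upright in the empty compartment about 19 mm in front of its middle, the other two jars are in theirs, and the spatula lies flat on its mat; the hand-in returned no verdict.

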